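Switch on the kettle's supply under its splash guard

TASK

Switch on the kettle's power at the switch box: with a fingertip lift the clear splash guard over the red toggle by its left edge, flip the toggle beneath over to the right until it snaps on, then draw the finger out and let the guard drop fully shut. Only push with the fingers: do not pinch or grip anything, and do not shift or lift the box. Leave the black toggle and its guard alone, and do not disturb the kettle, the mug, the sugar jar or the teaspoon.

Things in the scene. Friction and masses are not known exactly. Their poses are not given: they have to be found in the camera images.
- switch_box: Pale grey two-gang switch box, 90 (x) x 196 (y) x 50 mm high, about 1.5 kg, loose on rubber feet: a sideways push over about 5 N slides it. Origin: centre of its underside; x away from the robot, y to its left, z up. On its flat top (z = 50) two toggles under clear hinged guards, both at x = 0: red (the kettle's) on the left, black (spare) on the right. The black flexes lie flat.
- guard_kettle (a joint): Clear hood over the red toggle, 53 mm wide along x (48 inside), hinged along x at its right (box frame y = 27, z = 56 mm). 0 = shut; grows as its left edge swings up and over to the right; stop at 1.35 rad. Weight and a weak spring (under 1 N at the brim) drop it shut from any angle, so it stays up only while held. Shut: roof z = 91; left wall at y = 80.5 only from z = 76 up, open below.
- guard_kettle_brim (a point): Middle of the left edge of that guard's brim, a 3 mm lip with a red line jutting 10 mm left at the foot of its left wall: shut, at box frame x = 0, y = 90.5, z = 77.5 mm, with a 26 mm gap below it to the box; moves with the guard. A finger sloping 30 to 40 degrees (tip to the right) put under it lifts it, and its slope keeps the guard up as the tip goes on to the toggle; an upright finger jams.
- toggle_kettle (a joint): Red bat toggle, 31 mm long, 6 to 10 mm thick, pivot at box frame x = 0, y = 53, z = 52 mm. 0 = off (leaning 20 degrees to the left), 0.70 rad = on (leaning 20 degrees to the right). It snaps over its middle (0.35) and stays at either end; about 1 N at its tip flips it.
- toggle_kettle_tip (a point): Tip of the red toggle, 81 mm above the worktop; in the box frame at y = 64 mm when off and 42 mm when on.
- guard_spare (a joint): The same guard over the black toggle, its hinge at y = -77 mm and its brim's edge at y = -13.5 mm. Stays shut.
- toggle_spare (a joint): The black toggle (pivot at y = -51 mm), off (0). Stays off.
- base: Fixed round grey kettle base, 150 mm across, 21 mm high, its flex running to the right side of the switch box. The disc's centre is 119 mm along this frame's -x from the origin. Stays put.
- kettle: White electric kettle, about 150 mm across and 224 mm over spout and grey handle, 219 mm high, standing on its base to the right of and nearer the robot than the box. Origin: centre of its underside. Stays put.
- mug: Red mug, 85 mm across, 94 mm high, left of the box. Origin: centre of its underside. Stays put.
- sugar_jar: Glass jar with black lid, 70 mm across, 145 mm high, left of the box. Origin: centre of its underside. Stays put.
- teaspoon: Steel teaspoon, 130 mm long, lying on the worktop in front of the box. Origin: centre of its underside. Stays put.

How it is judged (in metres and radians):
On the way, in this order (a step that is already met when the one before it is completed fails the run):
1. the guard over the red toggle is raised at least 0.2 rad while the toggle is still off (value of joint guard_kettle above 0.2 rad and value of joint toggle_kettle below 0.35 rad), for 0.04 s.
2. the red toggle is snapped on under the raised guard (value of joint toggle_kettle above 0.6 rad and value of joint guard_kettle above 0.2 rad), for 0.04 s.
At the end, for the whole second after the job is handed in: The red toggle is on (above 0.6 rad), its guard has dropped shut (below 0.06 rad), the black toggle is off and its guard shut, and the switch box stands still within 15 mm of where it was (value of joint toggle_kettle above 0.6 rad and value of joint each of guard_kettle, guard_spare below 0.06 rad and value of joint toggle_spare below 0.1 rad and distance of switch_box from where it was at the start of the episode below 0.015 m and linear speed of switch_box below 0.01 m/s); the robot touches nothing.
It fails at once if the switch box is shoved more than 20 mm or lifted more than 10 mm (distance of switch_box from where it was at the start of the episode above 0.02 m or height (world z) of switch_box above 0.01 m).
It fails at once if the box, a guard or a toggle is gripped or forced (over 25 N between it and the fingers) (contact force between the fingers and switch_box above 25 N).
It fails at once if the black toggle is moved or its guard lifted (value of joint guard_spare above 0.2 rad or value of joint toggle_spare above 0.3 rad).
It fails at once if the kettle, mug, sugar jar or teaspoon is moved more than 15 mm (distance of any of kettle, mug, sugar_jar, teaspoon from where it was at the start of the episode above 0.015 m).
It also fails if it takes over 40 s, if anything falls off the work surface, if the arm or the gripper's body presses on something with over 40 N, if the wrist force passes 120 N, or if a joint passes its speed limit or range.

ROBOT

A 6-joint arm with a two-finger parallel gripper is mounted at the origin on the work surface; the furniture and walls round the work are solid. World frame = base frame: x ahead of the robot, y to its left, z up, the work surface at z = 0. Lengths are in m, angles in degrees, forces in N, time in s.
With the tool pointing down it reaches from about 0.4 to 0.825 m from the base axis. Payload 7 kg.
Tool frame: the origin (TCP) lies midway between the tips of the shut fingers; the grasp point (between the pads) lies 19 mm behind it; z points along the fingers, y is the line along which they close (so a half turn about z gives the same grasp; the last joint's range is limited). The gripper opens to 88 mm and grips with 3 to 60 N. Pads are 19 mm wide; open, the fingers measure 130 mm over their backs; the gripper's body (78 mm by 193 mm) begins 47 mm behind the grasp point.
Start: joints at [80.048, 20.546, 0.682, 0, -70.136, -16.507], TCP at [0.301, 0.604, 0.227] pointing down, gripper open.
Joint ranges: [-176.03, 176.03], [-82.01, 121.73], [-58.28, 71.71], [-173.87, 95.51], [-174.79, -0.11], [-173.66, 173.66]. Speed limits (degrees/s): [136.94, 136.94, 172.46, 180, 180, 180].

INTERFACE

Orientations are given as [roll, pitch, yaw] about the fixed x, y, z axes, in that order (R = Rz(yaw) Ry(pitch) Rx(roll)).
In Python, from plant import ctrl gives the robot as it stands.
- The arm moves only by the tool step_arm, never from a script. Its argument "rows" is a list of rows, each a list of 3 entries, a list of its own where there are three numbers: the closure, from 0 (fully open) to 1 (shut), then the shift along the world's x, y, z in mm, then the turn, a rotation vector about the world's x, y, z in rad. A call has exactly 5 rows; each row is the pose to reach, as a shift and turn from the pose commanded when the call began; what a row does not reach only later rows make up. A row lasts 1/12 s, in which the tool goes at most 41.7 mm and 7.16 degrees, less where a joint would pass 70% of its speed; a pose out of reach is approached as far as the arm can. A call with a gripper value outside its range is refused whole. The fingers move at their own pace and stop on an object; the grip force is fixed at half the most. Time passes only in rows, so rows that repeat a pose let the fingers close, or fill a call up. It gives the time, the measured TCP pose, the force, the opening and the grip force at its end, in the units of the state.
- ctrl.get_obs(): the state, without advancing time (a new reading comes with each control period).
- ctrl.snapshot(name): name is "side" or "top"; returns the picture (480x640x3 uint8, red, green, blue); there is no depth.
- ctrl.camera_model(name): a dict with "intrinsics" (3x3 intrinsics, pixels), "distortion" ([k1, k2, p1, p2, k3] as OpenCV has them; the pictures are not rectified), "R" (3x3) and "t" (3): a world point X has camera coordinates R X + t. Camera axes: x right, y down, z forward; pixel columns grow to the right and rows downward; lengths in m; the calibration is good to about 2 mm. A picture is of the moment at which its call begins. camera_model takes no time and is no camera call.
- ctrl.close_job(): hands the job in; it is judged then, once.
The state is a dict: "clock": time; "joint_pos": joint angles; "qvel": joint speeds; "tau": joint torques, N m; "tool_pos": TCP position; "orientation": TCP orientation; "force": force on the tool from outside, world axes, zero at the start; "moment": the same for the moment, N m; "opening": finger opening in m; "gripper_force": force on a finger pad.
Only numpy, scipy, OpenCV 4.12 (cv2) and the standard library are available. Lean on these libraries where they do the work, as an engineer would, in place of code of your own. Each camera call takes 0.05 s, during which the arm holds its last target. There are 200 camera calls.

## Working session

There is one attempt and no reset: what is moved stays moved. The work goes in short steps, Python scripts to look and compute and a tool call to move; the robot and the scene stay as the last step left them, time stands still between calls to the robot, and variables do not carry over. Pictures are saved under pics/ and viewed, at most 10 in all, crops included, and the job is handed in when it is done.

Besides the shell and the picture viewer there is one more tool, called after "Request:" as name(argument=value, ...) on one line, values as JSON. step_arm: Moves the arm, as the interface text tells. Its arguments: {"type":"object","properties":{"rows":{"type":"array"}},"required":["rows"]}

```bash
mkdir -p pics; ls; python3 - <<'E'
from plant import ctrl
import cv2,numpy as np
for n in("top","side"):
    cv2.imwrite(f"pics/{n}0.png",ctrl.snapshot(n)[:,:,::-1])
    m=ctrl.camera_model(n);print(n,np.round(m["intrinsics"],1).tolist(),m["distortion"],np.round(-np.array(m["R"]).T@m["t"],3),np.round(m["R"],3).tolist())
o=ctrl.get_obs();print(o)
E
```

```text
pics
top [[437.5, 0.0, 322.0], [0.0, 437.5, 238.2], [0.0, 0.0, 1.0]] [-0.00805728  0.          0.          0.          0.        ] [0.225 0.005 1.421] [[-0.016, -1.0, -0.013], [-0.991, 0.017, -0.131], [0.132, 0.011, -0.991]]
side [[510.9, 0.0, 317.5], [0.0, 510.9, 235.7], [0.0, 0.0, 1.0]] [-0.13750244  0.          0.          0.          0.        ] [ 0.203 -1.298  0.966] [[0.99, -0.14, 0.024], [-0.058, -0.555, -0.829], [0.129, 0.82, -0.558]]
{'clock': 0.1, 'joint_pos': array([ 8.00465748e+01,  2.05881609e+01,  6.38145089e-01, -1.75222336e-02,
       -7.01358889e+01, -1.65075698e+01]), 'qvel': array([ 0.03980655, -0.02248401,  0.13980215,  0.15271553,  0.05520893,
       -0.03266805]), 'tau': array([-9.88201173e-04, -5.84162164e+01,  2.93753511e+01,  7.01552242e+00,
        1.02167315e-02, -5.21937795e-05]), 'tool_pos': array([0.30059424, 0.60387663, 0.22570102]), 'orientation': array([ 1.79912955e+02, -8.61751789e-03, -2.64669547e+01]), 'force': array([-0.17874496,  0.28253774, -0.40921982]), 'moment': array([-0.01775782, -0.00902112, -0.05024948]), 'gripper_force': 0.0, 'opening': 0.08736039546647821}
```

View pics/top0.png

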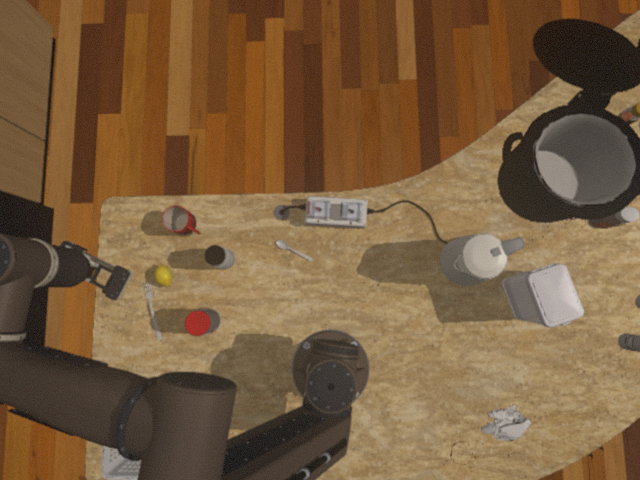

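View pics/side0.png

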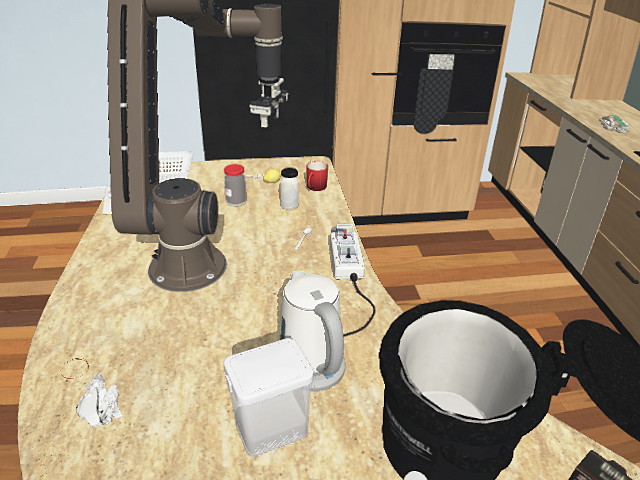

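The top view shows the box at about (336,212), with the red toggle's guard on its left at about (319,209), the mug at (180,220), the jar at (219,257) and the spoon at (293,250). The side view shows the box at about (347,252). I'll enlarge both.

```bash
python3 - <<'E'
import cv2,numpy as np
a=cv2.imread("pics/top0.png")[185:240,270:380];b=cv2.imread("pics/side0.png")[218:288,310:380]
a=cv2.resize(a,None,fx=7,fy=7,interpolation=cv2.INTER_CUBIC)
cv2.imwrite("pics/c1.png",a);cv2.imwrite("pics/c2.png",cv2.resize(b,None,fx=8,fy=8,interpolation=cv2.INTER_CUBIC))
E
```

```text
(no output)
```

View pics/c1.png

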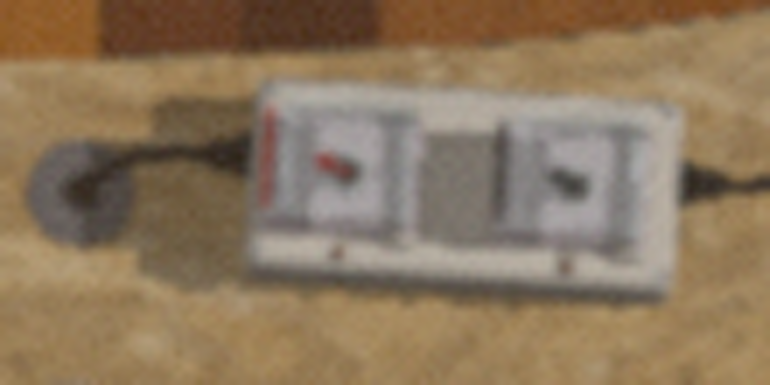

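View pics/c2.png

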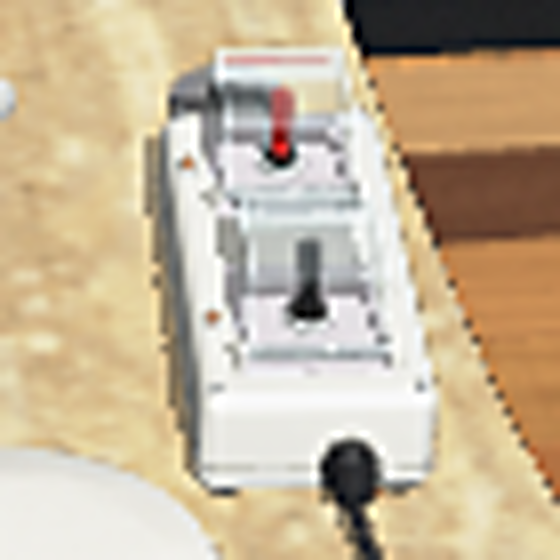

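The top crop shows the box top's corners at about (265,80), (682,105), (668,288) and (250,268), and the red brim line running from (268,110) to (265,205). The side crop shows the brim line from (225,60) to (328,60). The red toggle leans left, so it is off.

```bash
cat > h.py <<'E'
from plant import ctrl
import cv2,numpy as np
from scipy.spatial.transform import Rotation as Rn
def ray(n,p):
    m=ctrl.camera_model(n);R=np.array(m["R"]);q=cv2.undistortPoints(np.array([[p]],float),np.array(m["intrinsics"]),np.array(m["distortion"]))[0,0]
    return -R.T@np.array(m["t"]),R.T@np.r_[q,1]
def onz(n,p,z):
    c,d=ray(n,p);return c+d*(z-c[2])/d[2]
def tri(p,q):
    (a,d),(b,e)=ray("top",p),ray("side",q);s=np.linalg.lstsq(np.c_[d,-e],b-a,rcond=None)[0]
    return (a+s[0]*d+b+s[1]*e)/2,np.linalg.norm(a+s[0]*d-b-s[1]*e)
def proj(n,X):
    m=ctrl.camera_model(n);return cv2.projectPoints(np.array(X,float).reshape(-1,1,3),cv2.Rodrigues(np.array(m["R"]))[0],np.array(m["t"],float),np.array(m["intrinsics"]),np.array(m["distortion"]))[0][:,0]
E
python3 - <<'E'
from h import *
np.set_printoptions(precision=4,suppress=True)
T=lambda u,v:((u+.5)/7-.5+270,(v+.5)/7-.5+185)
S=lambda u,v:((u+.5)/8-.5+310,(v+.5)/8-.5+218)
C=[onz("top",T(*c),.05) for c in[(265,80),(682,105),(668,288),(250,268)]]
print(np.array(C),np.mean(C,0),[np.linalg.norm(C[i]-C[i-1]) for i in range(4)])
print("yaw",[np.degrees(np.arctan2(*(-(a-b))[:2]*[1,-1]) ) if 0 else np.degrees(np.arctan2(-(a-b)[0],(a-b)[1])) for a,b in((C[0],C[1]),(C[3],C[2]))])
a,b=onz("top",T(268,112),.0775),onz("top",T(265,205),.0775);print("line",a,b,np.linalg.norm(a-b),(a+b)/2)
print("tri far",tri(T(268,112),S(328,60)),"near",tri(T(265,205),S(225,60)))
print("tip",tri(T(322,155),S(283,95)))
for n,p,z in(("mug",(180,220),.05),("jar",(215,255),.14),("spoon",(293,250),.0),("mug handle",(199,234),.05)):print(n,onz("top",p,z))
E
```

```text
[[ 0.5443  0.0642  0.05  ]
 [ 0.5291 -0.1261  0.05  ]
 [ 0.4446 -0.1173  0.05  ]
 [ 0.4572  0.072   0.05  ]] [ 0.4938 -0.0268  0.05  ] [np.float64(0.08746087670751808), np.float64(0.19092069446708934), np.float64(0.08491906957213945), np.float64(0.1897167911587715)]
yaw [np.float64(-4.571132125200845), np.float64(-3.7971612396300887)]
line [0.5232 0.0618 0.0775] [0.4809 0.0636 0.0775] 0.04235937274881235 [0.5021 0.0627 0.0775]
tri far (array([0.5247, 0.0619, 0.074 ]), np.float64(0.0014083445995855444)) near (array([0.4823, 0.0637, 0.0756]), np.float64(0.001981096777655358))
tip (array([0.5031, 0.038 , 0.0744]), np.float64(0.0014206843640730267))
mug [0.4737 0.4725 0.05  ]
jar [0.3506 0.3351 0.14  ]
spoon [0.3765 0.1156 0.    ]
mug handle [0.4274 0.4105 0.05  ]
```

```bash
python3 - <<'E'
from h import *
o=ctrl.get_obs();R0=Rn.from_euler("xyz",o["orientation"],degrees=True)
zb=np.radians(-4.3);bx=np.array([np.cos(zb),np.sin(zb),0]);by=np.array([-np.sin(zb),np.cos(zb),0])
a=np.radians(40);z=-np.cos(a)*by-np.sin(a)*np.array([0,0,1.])
for s in(1,-1):
    y=s*bx;x=np.cross(y,z);Rt=Rn.from_matrix(np.c_[x,y,z])
    rv=(Rt*R0.inv()).as_rotvec();print(s,np.round(rv,3),np.degrees(np.linalg.norm(rv)).round(1),Rt.as_euler("xyz",degrees=True).round(1))
E
```

```text
1 [-0.502  0.887  1.814] 119.2 [180.   50.   85.7]
-1 [-0.801 -0.457 -1.104] 82.4 [-180.   -50.   -94.3]
```

Request:
step_arm(rows=[[0, [10, -26, 4], [-0.053, -0.03, -0.074]], [0, [20, -52, 8], [-0.107, -0.061, -0.147]], [0, [30, -78, 12], [-0.16, -0.091, -0.221]], [0, [40, -104, 16], [-0.214, -0.122, -0.294]], [0, [50, -130, 20], [-0.267, -0.152, -0.368]]])

```text
clock: 0.52
tool_pos: [0.3509, 0.473, 0.2468]
orientation: [172.9, -16.2, -46.9]
force: [0.4, 0.3, 0.0]
opening: 0.0875
gripper_force: 0.0
```

Request:
step_arm(rows=[[0, [10, -26, 4], [-0.053, -0.03, -0.074]], [0, [20, -52, 8], [-0.107, -0.061, -0.147]], [0, [30, -78, 12], [-0.16, -0.091, -0.221]], [0, [40, -104, 16], [-0.214, -0.122, -0.294]], [0, [50, -130, 20], [-0.267, -0.152, -0.368]]])

```text
clock: 0.93
tool_pos: [0.4009, 0.3432, 0.2667]
orientation: [171.8, -33.7, -67.7]
force: [0.4, 0.4, -0.3]
opening: 0.0879
gripper_force: 0.0
```

Request:
step_arm(rows=[[0, [10, -26, 0], [-0.053, -0.03, -0.074]], [0, [20, -52, 0], [-0.107, -0.061, -0.147]], [0, [30, -78, 0], [-0.16, -0.091, -0.221]], [0, [40, -104, 0], [-0.214, -0.122, -0.294]], [0, [50, -130, 0], [-0.267, -0.152, -0.368]]])

```text
clock: 1.35
tool_pos: [0.4509, 0.2133, 0.2664]
orientation: [-179.9, -50.1, -94.5]
force: [-0.1, 0.7, 0.2]
opening: 0.088
gripper_force: 0.0
```

```bash
python3 - <<'E'
from plant import ctrl
o=ctrl.get_obs();print({k:o[k].round(3) for k in("joint_pos","tool_pos","orientation","force")})
E
```

```text
{'joint_pos': array([ 62.055,  25.602, -11.578,  18.18 , -99.939, -71.222]), 'tool_pos': array([0.451, 0.213, 0.266]), 'orientation': array([-179.85 ,  -50.112,  -94.529]), 'force': array([-0.062,  0.695,  0.219])}
```

Request:
step_arm(rows=[[0, [0, -19, -35], [0, 0, 0]], [0, [0, -38, -70], [0, 0, 0]], [0, [0, -57, -105], [0, 0, 0]], [0, [0, -77, -140], [0, 0, 0]], [0, [0, -97, -176], [0, 0, 0]]])

```text
clock: 1.77
tool_pos: [0.4505, 0.1163, 0.0891]
orientation: [-180.0, -49.9, -94.3]
force: [1.3, 1.2, -0.7]
opening: 0.0879
gripper_force: 0.0
```

```bash
python3 - <<'E'
from h import *
t=ctrl.snapshot("top")[:,:,::-1][180:245,270:380];s=ctrl.snapshot("side")[:,:,::-1][170:280,290:400]
o=ctrl.get_obs();R=Rn.from_euler("xyz",o["orientation"],degrees=True).as_matrix();p=o["tool_pos"]
f=p-R[:,1]*.0545
print(p,o["orientation"],"fingertip",f,proj("top",[f]),proj("side",[f]))
cv2.imwrite("pics/t2.png",cv2.resize(t,None,fx=7,fy=7,interpolation=cv2.INTER_CUBIC));cv2.imwrite("pics/s2.png",cv2.resize(s,None,fx=5,fy=5,interpolation=cv2.INTER_CUBIC))
E
```

```text
[0.44781611 0.11210779 0.08712617] [179.485021   -50.40180559 -94.07383652] fingertip [0.50214939 0.10785967 0.08681395] [[293.00572729 206.8352104 ]] [[341.16815382 214.69223408]]
```

View pics/t2.png

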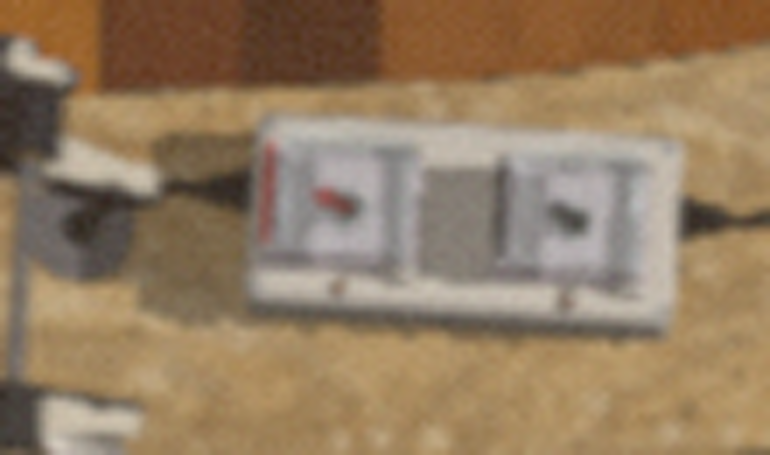

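View pics/s2.png

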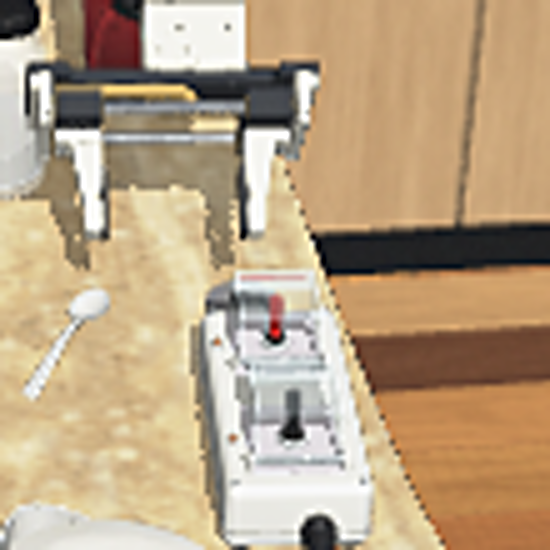

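The top view shows the fingertip at crop (160,188), within 1 px of its prediction and level with the brim line's middle. The side view shows the fingers straddling as planned, one of them aimed at the guard. Next I lower it to below brim height.

Request:
step_arm(rows=[[0, [0, -5, -10], [0, 0, 0]], [0, [0, -12, -20], [0, 0, 0]], [0, [0, -19, -27], [0, 0, 0]], [0, [0, -19, -27], [0, 0, 0]], [0, [0, -19, -27], [0, 0, 0]]])

```text
clock: 2.28
tool_pos: [0.451, 0.0985, 0.0639]
orientation: [-180.0, -49.9, -94.3]
force: [0.6, -0.1, -0.2]
opening: 0.0877
gripper_force: 0.0
```

```bash
python3 - <<'E'
from plant import ctrl
o=ctrl.get_obs();print(o["tool_pos"],o["orientation"],o["force"],o["qvel"])
E
```

```text
[0.45100958 0.09848485 0.06385377] [-179.9556123   -49.93197934  -94.28331043] [ 0.62780355 -0.11917689 -0.20393321] [ 0.23154137 -0.58109143  0.95647639  0.05269407 -0.35243727  0.07165881]
```

Request:
step_arm(rows=[[0, [0, -6, -2], [0, 0, 0]], [0, [-1, -12, -2], [0, 0, 0]], [0, [-1, -18, -2], [0, 0, 0]], [0, [-2, -24, -2], [0, 0, 0]], [0, [-2, -30, -2], [0, 0, 0]]])

```text
clock: 2.7
tool_pos: [0.4486, 0.0676, 0.0618]
orientation: [-180.0, -49.9, -94.3]
force: [0.7, 0.8, -0.3]
opening: 0.0879
gripper_force: 0.2
```

Request:
step_arm(rows=[[0, [0, -3, 2], [0, 0, 0]], [0, [0, -6, 6], [0, 0, 0]], [0, [0, -6, 11], [0, 0, 0]], [0, [0, -6, 16], [0, 0, 0]], [0, [0, -6, 20], [0, 0, 0]]])

```text
clock: 3.12
tool_pos: [0.449, 0.0626, 0.0823]
orientation: [-179.9, -49.9, -94.3]
force: [0.3, 0.6, -0.5]
opening: 0.0874
gripper_force: 0.1
```

```bash
python3 - <<'E'
from h import *
t=ctrl.snapshot("top")[:,:,::-1][180:245,270:380];s=ctrl.snapshot("side")[:,:,::-1][215:275,310:380]
o=ctrl.get_obs();print(o["tool_pos"],o["orientation"],o["force"])
t=cv2.resize(t,None,fx=5,fy=5,interpolation=cv2.INTER_CUBIC);s=cv2.resize(s,None,fx=7,fy=7,interpolation=cv2.INTER_CUBIC)[:-95]
cv2.imwrite("pics/m3.png",cv2.vconcat([cv2.resize(t,(550,270)),cv2.copyMakeBorder(s,0,0,0,60,0)[:325]]))
E
```

```text
[0.44914935 0.06285992 0.08221891] [-179.89770035  -49.86341718  -94.3158651 ] [ 0.80354223  0.1711383  -0.24906412]
```

View pics/m3.png

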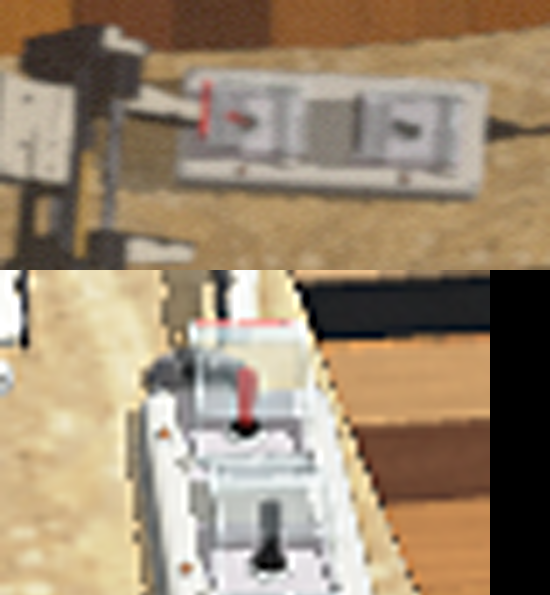

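The top view shows the brim line has moved right to (205,110). The side view shows it raised, at row 322, with the toggle still leaning left. The fingertip sits centrally under the guard. I'll raise it a little more, then push.

Request:
step_arm(rows=[[0, [0, -4, 1], [0, 0, 0]], [0, [-1, -8, 1], [0, 0, 0]], [0, [-1, -8, 1], [0, 0, 0]], [-0.0, [-1, -8, -5], [0, 0, 0]], [0, [-1, -9, -11], [0, 0, 0]]])

```text
clock: 3.63
tool_pos: [0.4479, 0.0535, 0.0701]
orientation: [-179.9, -49.9, -94.3]
force: [-1.1, 0.1, -0.1]
opening: 0.0875
gripper_force: 0.1
```

Request:
step_arm(rows=[[0, [0, -4, 0], [0, 0, 0]], [0, [-1, -8, 0], [0, 0, 0]], [0, [-1, -12, 0], [0, 0, 0]], [0, [-1, -16, 0], [0, 0, 0]], [0, [-2, -20, 0], [0, 0, 0]]])

```text
clock: 4.05
tool_pos: [0.4457, 0.0327, 0.0706]
orientation: [-180.0, -49.9, -94.3]
force: [0.5, -0.4, 0.4]
opening: 0.0874
gripper_force: 0.1
```

```bash
python3 - <<'E'
from h import *
t=ctrl.snapshot("top")[:,:,::-1][180:245,270:380];s=ctrl.snapshot("side")[:,:,::-1][215:275,310:380]
o=ctrl.get_obs();print(o["tool_pos"],o["orientation"],o["force"])
t=cv2.resize(t,None,fx=5,fy=5,interpolation=cv2.INTER_CUBIC);s=cv2.resize(s,None,fx=7,fy=7,interpolation=cv2.INTER_CUBIC)[:-95]
cv2.imwrite("pics/m4.png",cv2.vconcat([cv2.resize(t,(550,270)),cv2.copyMakeBorder(s,0,0,0,60,0)[:325]]))
E
```

```text
[0.4453001  0.03230573 0.07073649] [179.98985015 -49.96127949 -94.30221691] [-0.62002967 -0.20471196 -0.32914267]
```

View pics/m4.png

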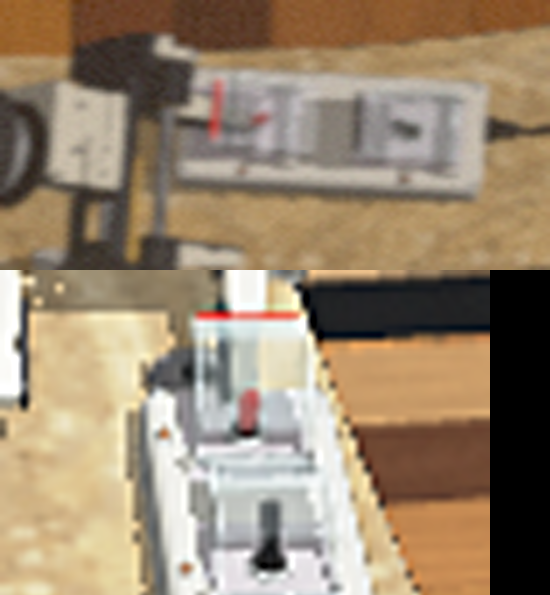

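The top view shows the red tip has moved right, to (262,119). The side view shows it leaning towards the camera (tip at row 393), with the guard raised. I'll check this numerically before withdrawing.

```bash
python3 - <<'E'
from h import *
zb=np.radians(-4.3);W=lambda x,y,z:[.4945+x*np.cos(zb)-y*np.sin(zb),-.027+x*np.sin(zb)+y*np.cos(zb),z]
for n,P in(("off",W(0,.064,.081)),("mid",W(0,.053,.083)),("on",W(0,.042,.081))):print(n,proj("top",[P]).round(1),proj("side",[P]).round(1))
for n,(r0,r1,c0,c1) in dict(top=(198,212,315,330),side=(228,240,335,352)).items():
    i=ctrl.snapshot(n)[r0:r1,c0:c1].astype(int);m=(i[...,0]-np.maximum(i[...,1],i[...,2]))>45
    v,u=np.nonzero(m);print(n,"u",u.min()+c0,u.max()+c0,"v",v.min()+r0,v.max()+r0,len(u))
E
```

```text
off [[315.9 207.7]] [[344.2 227.9]]
mid [[319.4 207.8]] [[344.6 229.3]]
on [[322.9 208.1]] [[344.9 231.7]]
top u 321 322 v 208 208 2
side u 344 346 v 232 237 14
```

The tip matches the on position in both views (top u 322, side v 232). I'll draw the finger out low.

Request:
step_arm(rows=[[0, [0, 6, 0], [0, 0, 0]], [0, [1, 14, -2], [0, 0, 0]], [0, [2, 22, -5], [0, 0, 0]], [0, [2, 29, -8], [0, 0, 0]], [0, [3, 34, -10], [0, 0, 0]]])

```text
clock: 4.67
tool_pos: [0.449, 0.0687, 0.06]
orientation: [-180.0, -49.9, -94.2]
force: [0.2, 0.3, -0.4]
opening: 0.0873
gripper_force: 0.0
```

Request:
step_arm(rows=[[0, [0, 7, 0], [0, 0, 0]], [0, [1, 16, 0], [0, 0, 0]], [0, [2, 28, 0], [0, 0, 0]], [0, [3, 45, 0], [0, 0, 0]], [0, [4, 65, 0], [0, 0, 0]]])

```text
clock: 5.08
tool_pos: [0.4526, 0.1332, 0.0607]
orientation: [180.0, -49.9, -94.3]
force: [0.0, -0.3, -0.0]
opening: 0.0878
gripper_force: 0.0
```

Request:
step_arm(rows=[[0, [0, 15, 20], [0, 0, 0]], [0, [0, 30, 45], [0, 0, 0]], [0, [0, 40, 70], [0, 0, 0]], [0, [0, 45, 80], [0, 0, 0]], [0, [0, 45, 80], [0, 0, 0]]])

```text
clock: 5.5
tool_pos: [0.4537, 0.1801, 0.1424]
orientation: [-179.8, -49.7, -94.3]
force: [-0.3, -0.2, -0.3]
opening: 0.0879
gripper_force: 0.0
```

```bash
python3 - <<'E'
from h import *
t=ctrl.snapshot("top")[:,:,::-1][180:245,270:380];s=ctrl.snapshot("side")[:,:,::-1][215:275,310:380]
o=ctrl.get_obs();print(o["tool_pos"],o["force"])
t=cv2.resize(t,None,fx=5,fy=5,interpolation=cv2.INTER_CUBIC);s=cv2.resize(s,None,fx=7,fy=7,interpolation=cv2.INTER_CUBIC)[:-95]
cv2.imwrite("pics/m5.png",cv2.vconcat([cv2.resize(t,(550,270)),cv2.copyMakeBorder(s,0,0,0,60,0)[:325]]))
E
```

```text
[0.45251422 0.17768448 0.14032437] [-0.57737232 -0.52657821 -0.01330506]
```

View pics/m5.png

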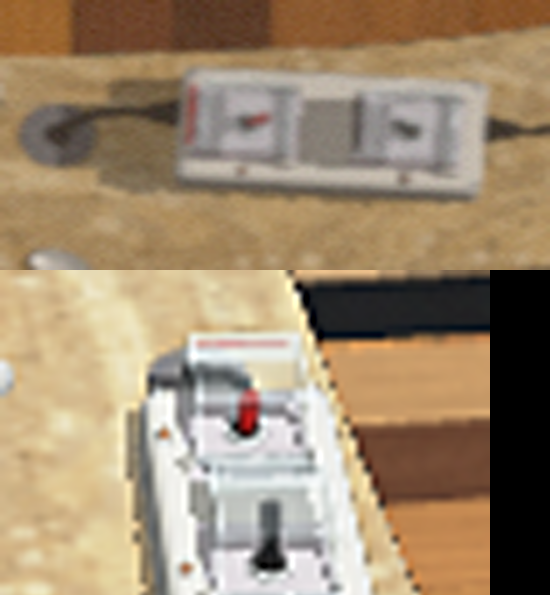

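The red toggle leans right at (262,119). The guard is shut, with its brim line back at (191,112) in the top view and row 342 in the side view. The box has not moved and the gripper is clear.

```bash
python3 -c "
from plant import ctrl
print(ctrl.close_job())"
```

```text
the job is handed in; nothing more can be done
None
```

The kettle's red toggle is switched on and its guard has dropped shut; in the last pictures the box had not visibly moved and the black toggle was still off under its shut guard. The job is handed in, but no verdict came back.

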